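# Return the two dropper bottles to their holder

### The arm

A 6-joint arm with a two-finger parallel gripper is mounted at the origin on a cart in front of the work surface, level with it; the furniture and walls round the work are solid. World frame = base frame: x ahead of the robot, y to its left, z up, the work surface at z = 0. Lengths are in m, angles in rad, forces in N, time in s.
With the tool pointing down it reaches from about 0.225 to 0.875 m from the base axis. Payload 3.4 kg.
Tool frame: the origin (TCP) lies midway between the tips of the shut fingers; the grasp point (between the pads) lies 19 mm behind it (manip.grip_point_offset is the distance from the TCP to the grasp point, in m); z points along the fingers, y is the line along which they close (so a half turn about z gives the same grasp; the last joint's range is limited). The gripper opens to 85 mm and grips with 20 to 120 N. Pads are 22 mm wide; open, the fingers measure 114 mm over their backs; the gripper's body (76 mm by 85 mm) begins 54 mm behind the grasp point. The pads swing forward as they close: fully open they stand 13 mm farther back than shut.
Start: joints at [-1.417, 0.276, 1.505, -0, 1.361, -0.121], TCP at [0.156, -0.553, 0.231] pointing down, gripper open.
Joint ranges: [-2.89, 2.89], [-0.75, 2.08], [0.22, 2.7], [-1.18, 4.32], [0.11, 2.71], [-2.7, 2.7]. Speed limits (rad/s): [2.57, 2.57, 3.14, 3.14, 3.14, 3.14].

### API

Orientations are given as a unit quaternion [w, x, y, z].
In Python, from rig import manip gives the robot as it stands.
- The arm moves only by the shell command python3 -m handwheel 'ROWS' [FORCE]. ROWS is JSON, a list of rows, each an object with "translation": the shift along the tool's x, y, z in m, a list of three; "angular": the turn, a rotation vector about the tool's x, y, z in degrees, a list of three; "hand": the closure, from 0 (fully open) to 1 (shut). A call has 1 to 10 rows; each row shifts and turns the commanded pose from where the row before left it, along the tool's axes as they then stand; what a row does not reach is not made up. A row lasts 1/12 s, in which the tool goes at most 41.7 mm and 7.16 degrees, less where a joint would pass 70% of its speed; a pose out of reach is approached as far as the arm can. A call with a gripper value outside its range is refused whole. The fingers move at their own pace and stop on an object; FORCE is the grip in N (left out, the last holds). Time passes only in rows, so rows that do not move let the fingers close. It gives the time, the measured TCP pose, the force, the opening and the grip force at its end, in the units of the state.
- manip.get_state(): the state, without advancing time (a new reading comes with each control period).
- manip.get_image(name): name is "scene" or "top" or "wrist"; returns the picture (420x560x3 uint8, red, green, blue); there is no depth.
- manip.camera_info(name): a dict with "camera_matrix" (3x3 intrinsics, pixels), "eye" and "orientation" of the camera in the world; the wrist camera has in their place "tool_from_camera" (4x4, takes a point from camera to tool coordinates, whose origin is the TCP and whose axes are the flange's). Camera axes: x right, y down, z forward; pixel columns grow to the right and rows downward; lengths in m; the calibration is good to about 2 mm. The wrist camera is an equidistant fisheye: a pixel r from the principal point sees the ray r / f radians off the axis. A picture is of the moment at which its call begins: read the wrist's pose just before it. camera_info takes no time and is no camera call.
- manip.sign_off(): hands the job in; it is judged then, once.
The state is a dict: "clock": time; "qpos": joint angles; "qd": joint speeds; "effort": joint torques, N m; "position": TCP position; "ee_rot": TCP orientation; "contact_force": force on the tool from outside, world axes, zero at the start; "moment": the same for the moment, N m; "width": finger opening in m; "gripper_force": force on a finger pad.
Only numpy, scipy, OpenCV 4.12 (cv2) and the standard library are available. Lean on these libraries where they do the work, as an engineer would, in place of code of your own. Each camera call takes 0.05 s, during which the arm holds its last target. There are 200 camera calls.

### The job

Put the two dropper bottles back into the white holder: stand the blue-capped bottle upright in the pocket with the blue ring, and the amber bottle with the black cap upright in the pocket with the orange ring. Lower each one in; do not let it fall from a height. Leave the vial with the lime-green cap standing where it is.

Things in the scene. Friction and masses are not known exactly. Their poses are not given: they have to be found in the camera images.
- dropper_blue: Loose small dropper bottle with a blue cap and blue contents, standing upright: body 32 mm in diameter, cap 28 mm in diameter over the top 19 mm, 69 mm tall in all, about 40 g. Origin at the centre of its underside, z up along its axis.
- dropper_amber: Loose small dropper bottle of amber glass with a black cap, standing upright: body 32 mm in diameter, cap 28 mm in diameter over the top 19 mm, 69 mm tall in all, about 45 g. Origin at the centre of its underside, z up along its axis.
- bottle_holder: White plastic bottle holder fixed to the worktop, a block 84 mm (x) by 174 mm (y) by 38 mm high, with two round pockets open at the top, each 44 mm in diameter and 30 mm deep (pocket floor 8 mm above the worktop), with a 3 mm chamfer at the mouth. Origin at the centre of its underside, z up. The pocket with the blue ring and blue floor is centred at x = 0, y = +45 mm in its frame; the pocket with the orange ring and orange floor at x = 0, y = -45 mm.
- vial_lime: Bystander: loose clear sample vial with a lime-green screw cap, standing upright, 29 mm in diameter, 66 mm tall, about 30 g. Origin at the centre of its underside, z up. It stays where it is.

How it is judged:
At the end, for the whole second after the job is handed in: Blue-capped bottle in the blue-ringed pocket, amber bottle in the orange-ringed one: each within 12 mm of the pocket centre in x and y, less than 6 mm above the pocket floor, tilted under 0.26 rad, at rest. Lime-capped vial upright (within 0.26 rad), within 30 mm of its start (x of dropper_blue in the frame of bottle_holder between -0.012 and 0.012 m and y of dropper_blue in the frame of bottle_holder between 0.033 and 0.057 m and z of dropper_blue in the frame of bottle_holder between 0 and 0.014 m and angle between each of dropper_blue, dropper_amber, vial_lime's own z axis and vertical below 0.26 rad and linear speed of each of dropper_blue, dropper_amber below 0.03 m/s and x of dropper_amber in the frame of bottle_holder between -0.012 and 0.012 m and y of dropper_amber in the frame of bottle_holder between -0.057 and -0.033 m and z of dropper_amber in the frame of bottle_holder between 0 and 0.014 m and distance of vial_lime from where it was at the start of the episode below 0.03 m); the robot touches nothing.
It fails at once if a dropper bottle falls freely (faster than 0.9 m/s out of the fingers, a fall of about 4 cm) ((linear speed of dropper_blue above 0.9 m/s and contact force between the fingers and dropper_blue below 0.05 N) or (linear speed of dropper_amber above 0.9 m/s and contact force between the fingers and dropper_amber below 0.05 N)).
It fails at once if the lime-capped vial is moved more than 30 mm or tipped over (distance of vial_lime from where it was at the start of the episode above 0.03 m or angle between vial_lime's own z axis and vertical above 0.5 rad).
It also fails if it takes over 56 s, if anything falls off the work surface, if the arm or the gripper's body presses on something with over 40 N, if the wrist force passes 120 N, or if a joint passes its speed limit or range.

## Working session

There is one attempt and no reset: what is moved stays moved. The work goes in short steps, Python scripts to look and compute and a shell command to move; the robot and the scene stay as the last step left them, time stands still between calls to the robot, and variables do not carry over. Pictures are saved under pics/ and viewed, at most 10 in all, crops included, and the job is handed in when it is done.

```bash
mkdir -p pics
python3 - <<'E'
from rig import manip
import cv2,numpy as np
s=manip.get_state();print({k:np.round(v,3).tolist() for k,v in s.items()})
for n in("scene","top"):
    cv2.imwrite(f"pics/{n}0.png",manip.get_image(n)[:,:,::-1]);print(n,manip.camera_info(n))
print(manip.camera_info("wrist"),manip.grip_point_offset)
E
```

```text
{'clock': 0.0, 'qpos': [-1.417, 0.277, 1.506, 0.0, 1.361, -0.121], 'qd': [0.001, -0.0, -0.0, 0.0, -0.001, 0.001], 'effort': [-0.003, -41.678, -24.581, -0.001, 0.011, -0.0], 'position': [0.156, -0.553, 0.23], 'ee_rot': [-0.001, 0.991, 0.137, 0.0], 'contact_force': [0.411, 0.6, 0.365], 'moment': [0.03, -0.015, -0.016], 'gripper_force': 0.0, 'width': 0.085}
scene {'camera_matrix': array([[443.59061608,   0.        , 283.57932633],
       [  0.        , 443.59061608, 205.79155819],
       [  0.        ,   0.        ,   1.        ]]), 'eye': array([-0.12535028,  0.56795945,  0.45869096]), 'orientation': array([ 0.22199251, -0.38882472,  0.76131054, -0.46897861])}
top {'camera_matrix': array([[408.44943589,   0.        , 281.34221798],
       [  0.        , 408.44943589, 212.91180786],
       [  0.        ,   0.        ,   1.        ]]), 'eye': array([0.34164891, 0.08315428, 0.88563462]), 'orientation': array([-0.06645824,  0.70822544, -0.69915862,  0.07195315])}
{'camera_matrix': array([[325.1922621 ,   0.        , 275.72997727],
       [  0.        , 325.1922621 , 206.99946987],
       [  0.        ,   0.        ,   1.        ]]), 'tool_from_camera': array([[-1.48302978e-03, -9.66289427e-01, -2.57453963e-01,
         6.48173397e-02],
       [ 9.99998899e-01, -1.41979885e-03, -4.31500563e-04,
        -1.47147443e-04],
       [ 5.14215903e-05, -2.57454319e-01,  9.66290469e-01,
        -1.43589282e-01],
       [ 0.00000000e+00,  0.00000000e+00,  0.00000000e+00,
         1.00000000e+00]])} 0.0187
```

View pics/scene0.png

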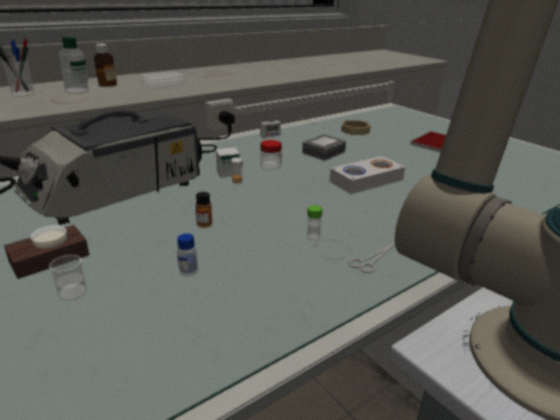

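View pics/top0.png

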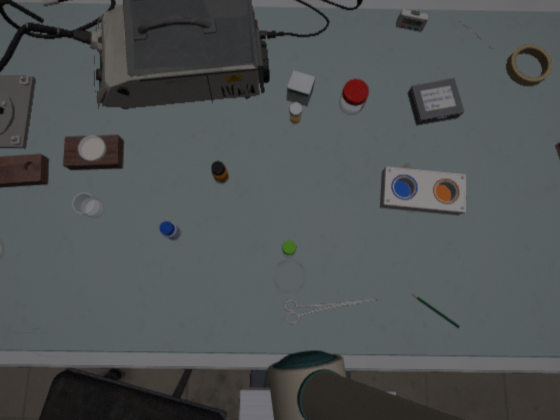

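The scene view shows the cap tops at about (186,238) for blue, (203,196) for amber and (315,209) for lime. The pockets are at (354,170) blue and (381,164) orange. In the top view the caps are at (167,229), (218,167) and (289,247), and the pockets at (404,187) and (446,190).

```bash
cat > h.py <<'E'
from rig import manip
import numpy as np, cv2
from scipy.spatial.transform import Rotation as R
def ray(n,px,st=None):
    c=manip.camera_info(n);K=c["camera_matrix"];v=np.array([(px[0]-K[0,2])/K[0,0],(px[1]-K[1,2])/K[1,1],1.])
    if n!="wrist":
        return np.array(c["eye"]),R.from_quat(c["orientation"],scalar_first=True).apply(v/np.linalg.norm(v))
    r=np.hypot(v[0],v[1]);d=np.array([*(v[:2]/max(r,1e-9)*np.sin(r)),np.cos(r)])
    T=c["tool_from_camera"];Rt=R.from_quat(st["ee_rot"],scalar_first=True)
    return Rt.apply(T[:3,3])+st["position"],Rt.apply(T[:3,:3]@d)
def tri(rays):
    A=sum(np.eye(3)-np.outer(d,d) for o,d in rays);b=sum((np.eye(3)-np.outer(d,d))@o for o,d in rays)
    p=np.linalg.solve(A,b);return p,[float(np.linalg.norm(np.cross(p-o,d))) for o,d in rays]
def plane(r,z): o,d=r;return o+d*(z-o[2])/d[2]
E
python3 - <<'E'
from h import *
np.set_printoptions(precision=4,suppress=True)
for n,a,b,z in[("blue",(186,238),(167,229),.069),("amber",(203,196),(218,167.5),.069),("lime",(315,209),(289,247),.066),("pb",(354,170),(404,187),.038),("po",(381,163.5),(446,190),.038)]:
    r=[ray("scene",a),ray("top",b)];p,e=tri(r);print(n,p,np.round(e,4),"top@z",plane(r[1],z)[:2],"reach",np.hypot(*p[:2]))
for c in[(387,168),(466,173),(464,213),(384,208)]:print(plane(ray("top",c),.038))
s=manip.get_state();print(R.from_quat(s["ee_rot"],scalar_first=True).as_matrix())
E
```

```text
blue [0.4692 0.3106 0.0655] [0.0018 0.0018] top@z [0.4676 0.308 ] reach 0.5626783602869061
amber [0.6005 0.212  0.063 ] [0.0003 0.0003] top@z [0.5984 0.2108] reach 0.6368433959822328
lime [0.4347 0.0609 0.062 ] [0.0007 0.0007] top@z [0.4347 0.0615] reach 0.4389806374329247
pb [ 0.5711 -0.1849  0.0376] [0.0008 0.0008] top@z [ 0.5704 -0.1853] reach 0.6002734398556085
po [ 0.5657 -0.2759  0.0366] [0.0003 0.0003] top@z [ 0.5651 -0.2755] reach 0.6293428274833283
[ 0.6125 -0.1503  0.038 ]
[ 0.6037 -0.3215  0.038 ]
[ 0.5152 -0.3105  0.038 ]
[ 0.5237 -0.1405  0.038 ]
[[ 0.9625  0.2714 -0.0002]
 [ 0.2714 -0.9625  0.0016]
 [ 0.0002 -0.0016 -1.    ]]
```

The triangulated cap heights are within a few mm of the 66–69 mm heights in the text. The pockets come out 91 mm apart (90 expected) at a height of 37 mm, so the measurements hold. I'll square the tool to the world axes first and then go above the blue bottle.

```bash
python3 -m handwheel '[{"translation":[0,0,0],"angular":[0,0,5.2],"hand":0},{"translation":[0,0,0],"angular":[0,0,5.2],"hand":0},{"translation":[0,0,0],"angular":[0,0,5.35],"hand":0},{"translation":[0.018,-0.034,0],"angular":[0,0,0],"hand":0},{"translation":[0.018,-0.034,0],"angular":[0,0,0],"hand":0},{"translation":[0.018,-0.034,0],"angular":[0,0,0],"hand":0},{"translation":[0.018,-0.034,0],"angular":[0,0,0],"hand":0},{"translation":[0.018,-0.034,0],"angular":[0,0,0],"hand":0},{"translation":[0.018,-0.034,0],"angular":[0,0,0],"hand":0},{"translation":[0.018,-0.034,0],"angular":[0,0,0],"hand":0}]' 30
```

```text
clock: 0.93
position: [0.2823, -0.3135, 0.231]
ee_rot: [-0.0, 1.0, -0.0, -0.0]
contact_force: [1.6, -0.3, 0.4]
width: 0.0853
gripper_force: 0.0
```

```bash
python3 -m handwheel '[{"translation":[0.01,-0.035,0],"angular":[0,0,0],"hand":0},{"translation":[0.01,-0.035,0],"angular":[0,0,0],"hand":0},{"translation":[0.01,-0.035,0],"angular":[0,0,0],"hand":0},{"translation":[0.01,-0.035,0],"angular":[0,0,0],"hand":0},{"translation":[0.01,-0.035,0],"angular":[0,0,0],"hand":0},{"translation":[0.01,-0.035,0],"angular":[0,0,0],"hand":0},{"translation":[0.01,-0.035,0],"angular":[0,0,0],"hand":0},{"translation":[0.01,-0.035,0],"angular":[0,0,0],"hand":0},{"translation":[0.01,-0.035,0],"angular":[0,0,0],"hand":0}]'
python3 -m handwheel '[{"translation":[0.01,-0.035,0],"angular":[0,0,0],"hand":0},{"translation":[0.01,-0.035,0],"angular":[0,0,0],"hand":0},{"translation":[0.01,-0.035,0],"angular":[0,0,0],"hand":0},{"translation":[0.01,-0.035,0],"angular":[0,0,0],"hand":0},{"translation":[0.01,-0.035,0],"angular":[0,0,0],"hand":0},{"translation":[0.01,-0.035,0],"angular":[0,0,0],"hand":0},{"translation":[0.01,-0.035,0.01],"angular":[0,0,0],"hand":0},{"translation":[0.01,-0.035,0.02],"angular":[0,0,0],"hand":0},{"translation":[0.005,-0.02,0.02],"angular":[0,0,0],"hand":0},{"translation":[0,0,0],"angular":[0,0,0],"hand":0}]'
python3 - <<'E'
from h import *
s=manip.get_state();cv2.imwrite("pics/w1.png",manip.get_image("wrist")[:,:,::-1])
print(s["position"],s["ee_rot"])
E
```

```text
clock: 1.68
position: [0.3718, 0.0014, 0.2312]
ee_rot: [0.0, 1.0, -0.0, 0.0]
contact_force: [0.3, -0.0, -0.5]
width: 0.0853
gripper_force: 0.0
clock: 2.52
position: [0.4557, 0.3025, 0.1768]
ee_rot: [0.001, 1.0, 0.002, -0.003]
contact_force: [0.0, 0.1, -0.4]
width: 0.0856
gripper_force: 0.0
[0.45574948 0.30246951 0.17678166] [ 5.71576069e-04  9.99993717e-01  1.65051285e-03 -3.08480973e-03]
```

View pics/w1.png

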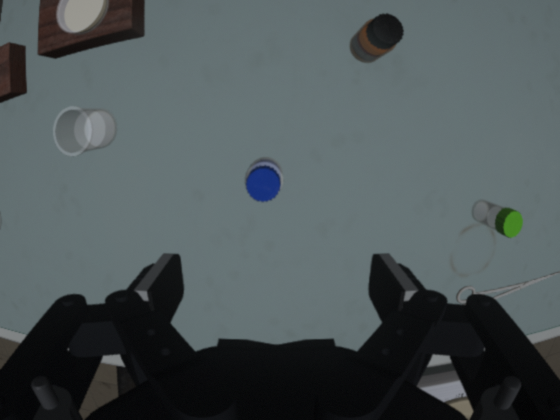

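The wrist view shows the blue cap top at (263,184), the amber cap at (385,31) and the lime cap at (509,222).

Run:
```python
from h import *
np.set_printoptions(precision=4,suppress=True)
s=dict(position=np.array([0.45574948,0.30246951,0.17678166]),ee_rot=[5.71576069e-04,9.99993717e-01,1.65051285e-03,-3.08480973e-03])
for n,w,sc,t,z in[("blue",(263,184),(186,238),(167,229),.069),("amber",(385,31),(203,196),(218,167.5),.069),("lime",(509,222),(315,209),(289,247),.066)]:
    r=ray("wrist",w,s);print(n,plane(r,z),tri([r,ray("scene",sc),ray("top",t)]))
```

```text
blue [0.4716 0.3126 0.069 ] (array([0.47  , 0.3113, 0.0648]), [0.0016631732487847229, 0.0012510465085314236, 0.002592106541101167])
amber [0.5978 0.2161 0.069 ] (array([0.6002, 0.2126, 0.0626]), [0.0012928427988437075, 0.0006596615495460946, 0.0008885120383816911])
lime [0.4369 0.0689 0.066 ] (array([0.4348, 0.0615, 0.0607]), [0.0018388257910628364, 0.001728103764784549, 0.000507196822728266])
```

```bash
python3 -m handwheel '[{"translation":[0.007,-0.0045,0],"angular":[0,0,0],"hand":0},{"translation":[0.007,-0.0045,0],"angular":[0,0,0],"hand":0},{"translation":[0,0,0.03],"angular":[0,0,0],"hand":0},{"translation":[0,0,0.03],"angular":[0,0,0],"hand":0},{"translation":[0,0,0.02],"angular":[0,0,0],"hand":0},{"translation":[0,0,0],"angular":[0,0,0],"hand":0},{"translation":[0,0,0],"angular":[0,0,0],"hand":0}]'
python3 - <<'E'
from h import *
s=manip.get_state();cv2.imwrite("pics/w2.png",manip.get_image("wrist")[:,:,::-1])
print(s["position"],s["ee_rot"])
E
```

```text
clock: 3.15
position: [0.4718, 0.3078, 0.1017]
ee_rot: [0.0, 1.0, -0.001, 0.0]
contact_force: [-0.2, 0.7, 1.1]
width: 0.0853
gripper_force: 0.0
[0.47179678 0.30778981 0.10169637] [ 1.19304908e-04  9.99999704e-01 -7.59578086e-04  1.39106566e-05]
```

View pics/w2.png

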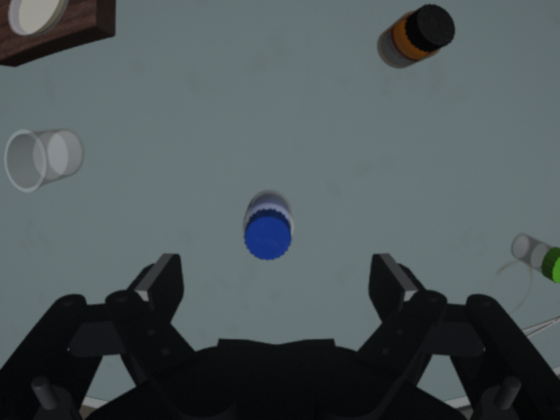

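The blue cap centre is at (267,235), slightly left of the finger midline at about column 276.

Run:
```python
from h import *
s=dict(position=np.array([0.4718,0.3078,0.1017]),ee_rot=[1.2e-4,1,-7.6e-4,0])
for p in [(267,235),(430,28)]:print(plane(ray("wrist",p,s),.069))
```

```text
[0.47294598 0.31299094 0.069     ]
[0.597137   0.21782636 0.069     ]
```

```bash
python3 -m handwheel '[{"translation":[0,-0.004,0.02],"angular":[0,0,0],"hand":0},{"translation":[0,0,0.025],"angular":[0,0,0],"hand":0},{"translation":[0,0,0.018],"angular":[0,0,0],"hand":0},{"translation":[0,0,0],"angular":[0,0,0],"hand":0},{"translation":[0,0,0],"angular":[0,0,0],"hand":1},{"translation":[0,0,0],"angular":[0,0,0],"hand":1},{"translation":[0,0,0],"angular":[0,0,0],"hand":1},{"translation":[0,0,0],"angular":[0,0,0],"hand":1},{"translation":[0,0,0],"angular":[0,0,0],"hand":1},{"translation":[0,0,0],"angular":[0,0,0],"hand":1}]' 30
python3 -m handwheel '[{"translation":[0,0,0],"angular":[0,0,0],"hand":1},{"translation":[0,0,0],"angular":[0,0,0],"hand":1},{"translation":[0,0,0],"angular":[0,0,0],"hand":1}]' 30
```

```text
clock: 4.03
position: [0.4723, 0.313, 0.0399]
ee_rot: [-0.001, 1.0, 0.0, 0.001]
contact_force: [-1.4, -0.7, 5.2]
width: 0.031
gripper_force: 29.4
clock: 4.28
position: [0.4722, 0.313, 0.0399]
ee_rot: [-0.001, 1.0, 0.0, 0.001]
contact_force: [0.5, -0.3, 6.2]
width: 0.0308
gripper_force: 29.4
```

```bash
python3 -m handwheel '[{"translation":[0,0,-0.01],"angular":[0,0,0],"hand":1},{"translation":[0,0,-0.025],"angular":[0,0,0],"hand":1},{"translation":[0,0,-0.035],"angular":[0,0,0],"hand":1},{"translation":[0,0,-0.035],"angular":[0,0,0],"hand":1},{"translation":[0,0.01,-0.03],"angular":[0,0,0],"hand":1},{"translation":[0.005,0.025,-0.015],"angular":[0,0,0],"hand":1},{"translation":[0.007,0.035,0],"angular":[0,0,0],"hand":1},{"translation":[0.007,0.035,0],"angular":[0,0,0],"hand":1},{"translation":[0.007,0.035,0],"angular":[0,0,0],"hand":1},{"translation":[0.007,0.035,0],"angular":[0,0,0],"hand":1}]' && python3 -m handwheel '[{"translation":[0.007,0.035,0],"angular":[0,0,0],"hand":1},{"translation":[0.007,0.035,0],"angular":[0,0,0],"hand":1},{"translation":[0.007,0.035,0],"angular":[0,0,0],"hand":1},{"translation":[0.007,0.035,0],"angular":[0,0,0],"hand":1},{"translation":[0.007,0.035,0],"angular":[0,0,0],"hand":1},{"translation":[0.007,0.035,0],"angular":[0,0,0],"hand":1},{"translation":[0.007,0.035,0],"angular":[0,0,0],"hand":1},{"translation":[0.007,0.03,0.02],"angular":[0,0,0],"hand":1},{"translation":[0.007,0.02,0.02],"angular":[0,0,0],"hand":1},{"translation":[0,0,0],"angular":[0,0,0],"hand":1}]'
python3 - <<'E'
from h import *
s=manip.get_state();cv2.imwrite("pics/w3.png",manip.get_image("wrist")[:,:,::-1])
print(s["position"],s["ee_rot"])
E
```

```text
clock: 5.12
position: [0.5039, 0.1361, 0.1893]
ee_rot: [-0.0, 1.0, 0.0, 0.001]
contact_force: [0.3, 0.3, 0.0]
width: 0.0309
gripper_force: 29.9
clock: 5.95
position: [0.5662, -0.1612, 0.1452]
ee_rot: [0.0, 1.0, -0.002, -0.002]
contact_force: [0.1, 0.6, -0.6]
width: 0.031
gripper_force: 29.9
[ 0.56619872 -0.16124523  0.14522557] [ 2.07225761e-04  9.99995949e-01 -1.92275158e-03 -2.08843250e-03]
```

View pics/w3.png

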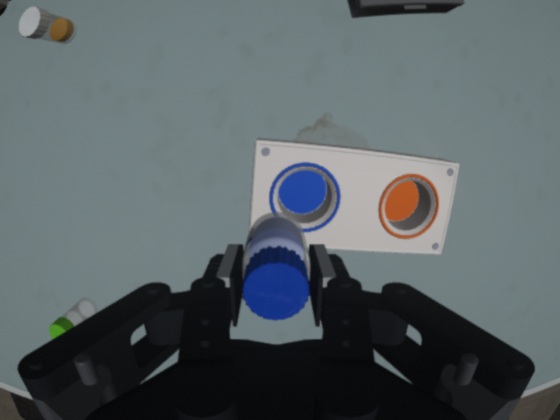

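The bottle is held upright by its cap between the pads. The blue ring is centred at (305,197) and the orange one at (409,206).

Run:
```python
from h import *
np.set_printoptions(precision=4,suppress=True)
s=dict(position=np.array([0.5662,-0.1612,0.1452]),ee_rot=[2.07e-4,.999996,-1.92e-3,-2.09e-3])
for w,sc,t in[((305,197),(354,170),(404,187)),((409,206),(381,163.5),(446,190))]:
    r=ray("wrist",w,s);print(plane(r,.038),tri([r,ray("scene",sc),ray("top",t)]))
# held cap: centre at height z (TCP+~.030)
print(plane(ray("wrist",(276,284),s),.1452+.030)-s["position"])
print(manip.get_state()["position"])
```

```text
[ 0.5718 -0.1843  0.038 ] (array([ 0.5713, -0.1848,  0.0375]), [0.0005385713515827636, 0.0005159931164495678, 0.0010285765463760213])
[ 0.564  -0.2737  0.038 ] (array([ 0.5645, -0.2745,  0.0377]), [0.0008709085351764818, 0.0005183235318859199, 0.0011541934445484915])
[0.0033 0.     0.03  ]
[ 0.5659 -0.1589  0.1465]
```

```bash
python3 -m handwheel '[{"translation":[0.002,0.014,0],"angular":[0,0,0],"hand":1},{"translation":[0,0.014,0],"angular":[0,0,0],"hand":1},{"translation":[0,0,0.01],"angular":[0,0,0],"hand":1},{"translation":[0,0,0.01],"angular":[0,0,0],"hand":1},{"translation":[0,0,0.01],"angular":[0,0,0],"hand":1},{"translation":[0,0,0.01],"angular":[0,0,0],"hand":1},{"translation":[0,0,0],"angular":[0,0,0],"hand":1},{"translation":[0,0,0],"angular":[0,0,0],"hand":1},{"translation":[0,0,0],"angular":[0,0,0],"hand":1}]'
```

```text
clock: 6.75
position: [0.5692, -0.1852, 0.1082]
ee_rot: [0.0, 1.0, 0.0, 0.0]
contact_force: [-0.6, -0.4, -0.8]
width: 0.0308
gripper_force: 29.9
```

```bash
python3 -m handwheel '[{"translation":[0,0,0.01],"angular":[0,0,0],"hand":1},{"translation":[0,0,0.01],"angular":[0,0,0],"hand":1},{"translation":[0,0,0.01],"angular":[0,0,0],"hand":1},{"translation":[0,0,0.01],"angular":[0,0,0],"hand":1},{"translation":[0,0,0.007],"angular":[0,0,0],"hand":1},{"translation":[0,0,0.006],"angular":[0,0,0],"hand":1},{"translation":[0,0,0.004],"angular":[0,0,0],"hand":1},{"translation":[0,0,0],"angular":[0,0,0],"hand":1},{"translation":[0,0,0],"angular":[0,0,0],"hand":1}]'
```

```text
clock: 7.5
position: [0.5691, -0.1855, 0.0511]
ee_rot: [0.0, 1.0, -0.0, -0.0]
contact_force: [-0.1, -0.6, -0.5]
width: 0.0307
gripper_force: 29.9
```

```bash
python3 -m handwheel '[{"translation":[0,0,0.0025],"angular":[0,0,0],"hand":1},{"translation":[0,0,0],"angular":[0,0,0],"hand":1},{"translation":[0,0,0],"angular":[0,0,0],"hand":1}]'
```

```text
clock: 7.75
position: [0.5692, -0.1856, 0.0491]
ee_rot: [0.0, 1.0, -0.0, 0.0]
contact_force: [-0.2, -0.6, -0.0]
width: 0.0308
gripper_force: 29.9
```

```bash
python3 -m handwheel '[{"translation":[0,0,0.001],"angular":[0,0,0],"hand":1},{"translation":[0,0,0],"angular":[0,0,0],"hand":0.5},{"translation":[0,0,0],"angular":[0,0,0],"hand":0},{"translation":[0,0,0],"angular":[0,0,0],"hand":0},{"translation":[0,0,0],"angular":[0,0,0],"hand":0},{"translation":[0,0,0],"angular":[0,0,0],"hand":0},{"translation":[0,0,0],"angular":[0,0,0],"hand":0},{"translation":[0,0,0],"angular":[0,0,0],"hand":0}]'
python3 -m handwheel '[{"translation":[0,0,-0.01],"angular":[0,0,0],"hand":0},{"translation":[0,0,-0.03],"angular":[0,0,0],"hand":0},{"translation":[0,0,-0.035],"angular":[0,0,0],"hand":0},{"translation":[0,0,-0.035],"angular":[0,0,0],"hand":0},{"translation":[0,0,-0.02],"angular":[0,0,0],"hand":0},{"translation":[0,0,0],"angular":[0,0,0],"hand":0}]'
python3 - <<'E'
from h import *
cv2.imwrite("pics/w4.png",manip.get_image("wrist")[:,:,::-1])
E
```

```text
clock: 8.42
position: [0.5691, -0.1855, 0.0478]
ee_rot: [0.0, 1.0, -0.0, 0.0]
contact_force: [0.2, 0.1, -0.2]
width: 0.0851
gripper_force: 0.0
clock: 8.92
position: [0.5722, -0.1869, 0.1844]
ee_rot: [0.003, 1.0, 0.0, 0.005]
contact_force: [0.7, -0.6, 0.3]
width: 0.0852
gripper_force: 0.0
```

View pics/w4.png

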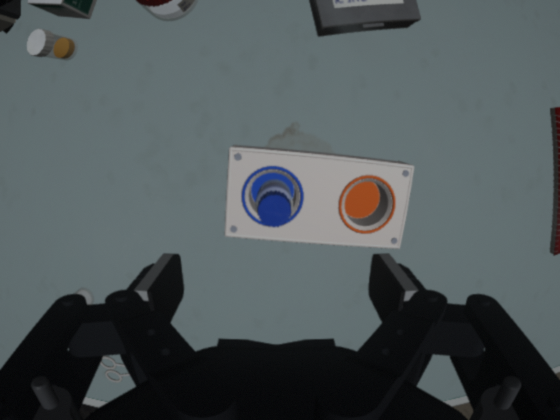

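The blue bottle is seated upright in the blue-ringed pocket, with its cap at (275,208). Next is the amber bottle.

```bash
python3 -m handwheel '[{"translation":[0.002,-0.03,0],"angular":[0,0,0],"hand":0},{"translation":[0.003,-0.037,0],"angular":[0,0,0],"hand":0},{"translation":[0.003,-0.037,0],"angular":[0,0,0],"hand":0},{"translation":[0.003,-0.037,0],"angular":[0,0,0],"hand":0},{"translation":[0.003,-0.037,0],"angular":[0,0,0],"hand":0},{"translation":[0.003,-0.037,0],"angular":[0,0,0],"hand":0},{"translation":[0.003,-0.037,0],"angular":[0,0,0],"hand":0},{"translation":[0.003,-0.037,0],"angular":[0,0,0],"hand":0},{"translation":[0.003,-0.037,0],"angular":[0,0,0],"hand":0},{"translation":[0.003,-0.037,0],"angular":[0,0,0],"hand":0}]' && python3 -m handwheel '[{"translation":[0,-0.03,0.02],"angular":[0,0,0],"hand":0},{"translation":[0,-0.008,0.03],"angular":[0,0,0],"hand":0},{"translation":[0,0,0.027],"angular":[0,0,0],"hand":0},{"translation":[0,0,0],"angular":[0,0,0],"hand":0},{"translation":[0,0,0],"angular":[0,0,0],"hand":0},{"translation":[0,0,0],"angular":[0,0,0],"hand":0}]'
python3 - <<'E'
from h import *
s=manip.get_state();cv2.imwrite("pics/w5.png",manip.get_image("wrist")[:,:,::-1])
print(s["position"],s["ee_rot"])
E
```

```text
clock: 9.8
position: [0.5968, 0.1791, 0.1762]
ee_rot: [0.0, 1.0, -0.0, -0.002]
contact_force: [-0.1, -0.6, 0.4]
width: 0.0852
gripper_force: 0.0
clock: 10.3
position: [0.5985, 0.2152, 0.1013]
ee_rot: [0.0, 1.0, -0.0, 0.0]
contact_force: [0.1, 0.1, 0.9]
width: 0.0856
gripper_force: 0.0
[0.59853881 0.21517656 0.10128082] [ 7.12554560e-05  9.99999938e-01 -2.83352265e-04  1.96127343e-04]
```

View pics/w5.png

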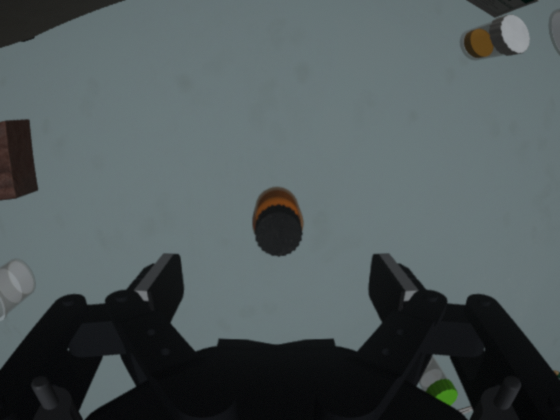

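The amber cap is centred at (278,231), about 3 mm ahead of and 1 mm to the right of the grasp axis (same scale as the blue measurement).

```bash
python3 -m handwheel '[{"translation":[0.003,0.001,0.02],"angular":[0,0,0],"hand":0},{"translation":[0,0,0.025],"angular":[0,0,0],"hand":0},{"translation":[0,0,0.017],"angular":[0,0,0],"hand":0},{"translation":[0,0,0],"angular":[0,0,0],"hand":0},{"translation":[0,0,0],"angular":[0,0,0],"hand":1},{"translation":[0,0,0],"angular":[0,0,0],"hand":1},{"translation":[0,0,0],"angular":[0,0,0],"hand":1},{"translation":[0,0,0],"angular":[0,0,0],"hand":1},{"translation":[0,0,0],"angular":[0,0,0],"hand":1},{"translation":[0,0,0],"angular":[0,0,0],"hand":1}]' 30
python3 -m handwheel '[{"translation":[0,0,0],"angular":[0,0,0],"hand":1},{"translation":[0,0,0],"angular":[0,0,0],"hand":1},{"translation":[0,0,0],"angular":[0,0,0],"hand":1}]' 30
```

```text
clock: 11.18
position: [0.6021, 0.2146, 0.0405]
ee_rot: [-0.0, 1.0, 0.0, 0.001]
contact_force: [-0.2, -1.1, 7.0]
width: 0.0307
gripper_force: 29.4
clock: 11.43
position: [0.6021, 0.2146, 0.0405]
ee_rot: [-0.0, 1.0, 0.0, 0.001]
contact_force: [-0.1, -1.3, 6.7]
width: 0.0307
gripper_force: 29.4
```

```bash
python3 -m handwheel '[{"translation":[0,0,-0.01],"angular":[0,0,0],"hand":1},{"translation":[0,0,-0.025],"angular":[0,0,0],"hand":1},{"translation":[0,0,-0.035],"angular":[0,0,0],"hand":1},{"translation":[0,0,-0.035],"angular":[0,0,0],"hand":1},{"translation":[0,0.01,-0.03],"angular":[0,0,0],"hand":1},{"translation":[-0.002,0.025,-0.015],"angular":[0,0,0],"hand":1},{"translation":[-0.003,0.035,0],"angular":[0,0,0],"hand":1},{"translation":[-0.003,0.035,0],"angular":[0,0,0],"hand":1},{"translation":[-0.003,0.035,0],"angular":[0,0,0],"hand":1},{"translation":[-0.003,0.035,0],"angular":[0,0,0],"hand":1}]' && python3 -m handwheel '[{"translation":[-0.003,0.035,0],"angular":[0,0,0],"hand":1},{"translation":[-0.003,0.035,0],"angular":[0,0,0],"hand":1},{"translation":[-0.003,0.035,0],"angular":[0,0,0],"hand":1},{"translation":[-0.003,0.035,0],"angular":[0,0,0],"hand":1},{"translation":[-0.003,0.035,0],"angular":[0,0,0],"hand":1},{"translation":[-0.003,0.035,0],"angular":[0,0,0],"hand":1},{"translation":[-0.003,0.035,0],"angular":[0,0,0],"hand":1},{"translation":[-0.003,0.035,0],"angular":[0,0,0],"hand":1},{"translation":[0,0.024,0],"angular":[0,0,0],"hand":1},{"translation":[0,0.01,0],"angular":[0,0,0],"hand":1}]' && python3 -m handwheel '[{"translation":[0,0,0.02],"angular":[0,0,0],"hand":1},{"translation":[0,0,0.02],"angular":[0,0,0],"hand":1},{"translation":[0,0,0],"angular":[0,0,0],"hand":1},{"translation":[0,0,0],"angular":[0,0,0],"hand":1},{"translation":[0,0,0],"angular":[0,0,0],"hand":1}]'
```

```text
clock: 12.27
position: [0.5865, 0.0383, 0.1896]
ee_rot: [0.0, 1.0, 0.0, 0.0]
contact_force: [-0.6, 0.2, -0.2]
width: 0.0308
gripper_force: 29.8
clock: 13.1
position: [0.5627, -0.2783, 0.1891]
ee_rot: [0.001, 1.0, -0.002, 0.0]
contact_force: [-0.3, 0.6, 0.1]
width: 0.0306
gripper_force: 29.8
clock: 13.52
position: [0.5636, -0.274, 0.1499]
ee_rot: [0.0, 1.0, 0.0, 0.001]
contact_force: [0.2, 0.3, 0.0]
width: 0.0307
gripper_force: 29.9
```

```bash
python3 -m handwheel '[{"translation":[0,0,0.018],"angular":[0,0,0],"hand":1},{"translation":[0,0,0.018],"angular":[0,0,0],"hand":1},{"translation":[0,0,0.01],"angular":[0,0,0],"hand":1},{"translation":[0,0,0.01],"angular":[0,0,0],"hand":1},{"translation":[0,0,0.01],"angular":[0,0,0],"hand":1},{"translation":[0,0,0.01],"angular":[0,0,0],"hand":1},{"translation":[0,0,0.01],"angular":[0,0,0],"hand":1},{"translation":[0,0,0.008],"angular":[0,0,0],"hand":1},{"translation":[0,0,0.004],"angular":[0,0,0],"hand":1},{"translation":[0,0,0],"angular":[0,0,0],"hand":1}]' && python3 -m handwheel '[{"translation":[0,0,0.002],"angular":[0,0,0],"hand":1},{"translation":[0,0,0],"angular":[0,0,0],"hand":1},{"translation":[0,0,0],"angular":[0,0,0],"hand":1}]'
```

```text
clock: 14.35
position: [0.5624, -0.2741, 0.0495]
ee_rot: [-0.001, 1.0, -0.0, -0.001]
contact_force: [0.0, 0.3, -0.7]
width: 0.0302
gripper_force: 29.9
clock: 14.6
position: [0.5634, -0.2747, 0.0492]
ee_rot: [0.0, 1.0, -0.0, 0.0]
contact_force: [-0.0, -0.5, -1.6]
width: 0.0305
gripper_force: 29.9
```

Expected resting height is about 0.0485, so it is down. I'll release, retreat and check.

```bash
python3 -m handwheel '[{"translation":[0,0,0],"angular":[0,0,0],"hand":0.5},{"translation":[0,0,0],"angular":[0,0,0],"hand":0},{"translation":[0,0,0],"angular":[0,0,0],"hand":0},{"translation":[0,0,0],"angular":[0,0,0],"hand":0},{"translation":[0,0,0],"angular":[0,0,0],"hand":0},{"translation":[0,0,0],"angular":[0,0,0],"hand":0},{"translation":[0,0,0],"angular":[0,0,0],"hand":0}]'
python3 -m handwheel '[{"translation":[0,0,-0.01],"angular":[0,0,0],"hand":0},{"translation":[0,0,-0.03],"angular":[0,0,0],"hand":0},{"translation":[0,0,-0.035],"angular":[0,0,0],"hand":0},{"translation":[0,0,-0.035],"angular":[0,0,0],"hand":0},{"translation":[0,0,-0.02],"angular":[0,0,0],"hand":0},{"translation":[0,0,0],"angular":[0,0,0],"hand":0},{"translation":[0,0,0],"angular":[0,0,0],"hand":0}]'
python3 - <<'E'
from h import *
a=manip.get_image("wrist")[120:300,150:450];b=manip.get_image("scene")[100:280,150:450]
cv2.imwrite("pics/end.png",cv2.resize(np.vstack([a,b]),None,fx=1.6,fy=1.6)[:,:,::-1])
E
```

```text
clock: 15.18
position: [0.5631, -0.2745, 0.0488]
ee_rot: [0.0, 1.0, -0.0, 0.0]
contact_force: [-0.1, 0.9, 0.4]
width: 0.0857
gripper_force: 0.0
clock: 15.77
position: [0.5638, -0.275, 0.1812]
ee_rot: [0.001, 1.0, -0.0, 0.002]
contact_force: [0.4, 0.6, -0.2]
width: 0.0852
gripper_force: 0.0
```

View pics/end.png

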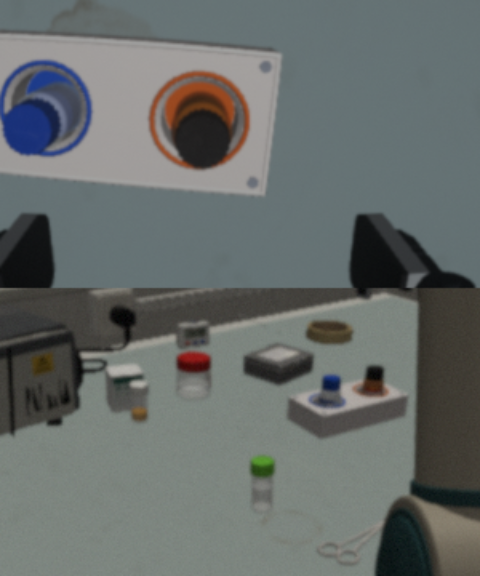

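Both bottles stand upright in their own pockets (caps at crop pixels (31,125) and (203,138)). The lime vial is unmoved, and the gripper is clear.

```bash
python3 -c "
from rig import manip
print(manip.sign_off())"
```

```text
the job is handed in; nothing more can be done
None
```

The job is handed in at about 16 s on the robot clock: the last pictures show the blue-capped bottle upright in the blue-ringed pocket, the amber one upright in the orange-ringed pocket, and the lime vial still in place; the sign-off returned no verdict.

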